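# Snap the dust cap over a mounted cartridge case and hold it down

## Task

Take the orange dust cap and press it straight down over the cartridge case mounted on the sprung stand until it clicks onto the stub and its rim sits fully home on the round seat. Keep pressing after the click: finish while still holding the cap pressed down, with the sprung seat about 10 mm below its rest height, and never drive the seat down onto its stop. Leave the two vials and the clear dish where they stand.

Things in the scene. Friction and masses are not known exactly. Their poses are not given: they have to be found in the camera images.
- cap: Orange round dust cap with a white disc on its flat top, loose, standing on the desk mouth down; 41 mm outside diameter, 45 mm tall, about 35 g. Origin: centre of the rim at its underside; z up through the top. Hollow: bore 33 mm, 41 mm deep, with a round snap lip at the mouth that narrows it to 26 mm. Its yaw does not matter.
- stand: Grey capping stand, fixed to the desk: base plate 84 x 68 x 12 mm with a dark round housing 35 mm across up to 34 mm. Origin: centre of the plate's underside on the desk. The sprung seat stands over its centre.
- seat_face (a point): Centre of the top face of the aluminium sprung seat (round flange 48 mm across, 6 mm thick), 60 mm above the desk at rest; moves down with the seat. On it stand a stub 21 mm across, 13 mm tall, and upright on the stub a brass cartridge case 12 mm across, its mouth 35 mm above the seat face. The cap is home when its rim lies on the seat face: cap origin at this point.
- seat (a joint): How far the sprung seat is pushed down, m: 0 at rest, hard stop at 0.018. It takes about 4 N to start it and 0.9 N more per mm (about 12 N at 10 mm). The click needs about 7 to 10 N, so the seat sinks some 5 to 7 mm before it and springs back up at the click; pressing on sinks it again.
- red_vial: Bystander: white sample vial with red cap, 23 mm across, 53 mm tall, loose; origin at the centre of its underside.
- blue_vial: Bystander: white sample vial with blue cap, 23 mm across, 53 mm tall, loose; origin at the centre of its underside.
- dish: Bystander: clear open specimen dish, 62 mm across, 14 mm tall, loose; origin at the centre of its underside.
- stub_balls (a point): On the stub's axis, 8 mm above the seat face: level of the four spring-loaded balls round the stub, 30 mm across over their outsides. The cap's lip meets them when the rim is about 9.5 mm above the seat face; pressed further, the balls give way at about 8 mm, the cap and seat jump together at once, and the push drops to nearly nothing.
There are look-alikes about, which are no part of the job. Several things have the shape of the cap; the one meant has the colours described above. There is more than one size of the stand; the one meant has the size given above.

How it is judged:
By the outcome, as a careful person would: the job done as asked, in the order asked, and still so for the second after the job is handed in, while the arm keeps its last pose, push and grip.
It also fails if it takes over 42 s, if anything falls off the work surface, if the arm or the gripper's body presses on something with over 40 N, if the wrist force passes 120 N, or if a joint passes its speed limit or range.

## Robot

A 6-joint arm with a two-finger parallel gripper is mounted at the origin on a cart in front of the work surface, level with it; the furniture and walls round the work are solid. World frame = base frame: x ahead of the robot, y to its left, z up, the work surface at z = 0. Lengths are in m, angles in rad, forces in N, time in s.
With the tool pointing down it reaches from about 0.3 to 0.75 m from the base axis. Payload 8.5 kg.
Tool frame: the origin (TCP) lies on the centre line of the jaws, within the pads' length; the fingertips stand 11 mm ahead of it and the grasp point (between the pads) lies 8 mm behind it (env.tcp_to_tips is the distance from the TCP to the fingertips, in m); z points along the fingers, y is the line along which they close (so a half turn about z gives the same grasp; the last joint's range is limited). The gripper opens to 85 mm and grips with 20 to 120 N. Pads are 22 mm wide; open, the fingers measure 114 mm over their backs; the gripper's body (76 mm by 85 mm) begins 54 mm behind the grasp point. The pads swing forward as they close: fully open they stand 13 mm farther back than shut.
Start: joints at [0.99, 0.381, 1.297, -0, 1.464, -0.215], TCP at [0.197, 0.514, 0.242] pointing down, gripper open.
Joint ranges: [-3.11, 3.11], [-0.89, 2.33], [0.22, 2.48], [-1.42, 4.56], [0.17, 2.85], [-2.88, 2.88]. Speed limits (rad/s): [2.39, 2.39, 3.14, 3.14, 3.14, 3.14].

## Interface

Orientations are given as [roll, pitch, yaw] about the fixed x, y, z axes, in that order (R = Rz(yaw) Ry(pitch) Rx(roll)).
In Python, from station import monitor, optics, job, env gives the robot as it stands. The module is installed in compiled form; this text tells all that it offers.
- The arm moves only by the tool carry_out, never from a script. Its argument "moves" is one flat list of numbers, 5 for each row, row after row: the shift along the tool's x, y, z in mm, then the turn about the tool's z in rad, then the finger opening in mm, from 0 to 85.4. In form: [dx, dy, dz, roll, gripper, dx, dy, dz, roll, gripper, ...]. A call has 1 to 20 rows; each row is the pose to reach, as a shift and turn from the pose commanded when the call began, along the tool's axes at that moment; what a row does not reach only later rows make up. A row lasts 1/12 s, in which the tool goes at most 41.7 mm and 7.16 degrees, less where a joint would pass 70% of its speed; a pose out of reach is approached as far as the arm can. A call with a gripper value outside its range is refused whole. The fingers move at their own pace and stop on an object; "newtons" is the grip in N (left out, the last holds). Time passes only in rows, so rows that repeat a pose let the fingers close. It gives the time, the measured TCP pose, the force, the opening and the grip force at its end, in the units of the state.
- monitor.get_state(): the state, without advancing time (a new reading comes with each control period).
- optics.get_image(name): name is "side" or "top" or "wrist"; returns a dict with "pixels" (384x512x3 uint8, red, green, blue), "range_z" (384x512 float32, m along the optical axis (not along the pixel's ray), 0 where there is no reading), "camera_matrix" (3x3 intrinsics, pixels), "distortion" ([k1, k2, p1, p2, k3] as OpenCV has them; the pictures are not rectified), "extrinsics" (4x4, takes a point from camera to world coordinates). Camera axes: x right, y down, z forward; pixel columns grow to the right and rows downward; lengths in m; the calibration is good to about 2 mm. A picture is of the moment at which its call begins.
- job.sign_off(): hands the job in; it is judged then, once.
Trained networks look in the newest picture that a camera, given by its name, has taken for a name from the list of things; names that differ only in an ending like _2 or _b are one class to them, and where a whole thing is asked for, a point or a joint stands for the part that bears it (a point fixed in the world has none). Each returns a list of dicts, best first, with "confidence" (0 to 1); they miss things now and then, are a little off and sometimes report something else, mostly with a low value. They report only what shows in the picture. A call takes as long as a camera call. They do not tell look-alikes from the thing itself.
- optics.silhouettes(target, camera): "mask" (384x512 bool, what is visible of it) and "box" ([left, top, right, bottom] in pixels, round what is visible of it).
The state is a dict: "time_s": time; "joint_positions": joint angles; "dq": joint speeds; "joint_torque": joint torques, N m; "tcp_pos": TCP position; "ee_rot": TCP orientation; "ft_force": force on the tool from outside, world axes, zero at the start; "moment": the same for the moment, N m; "grip_width": finger opening in m; "gripper_force": force on a finger pad.
Only numpy, scipy, OpenCV 4.12 (cv2) and the standard library are available. Lean on these libraries where they do the work, as an engineer would, in place of code of your own. Each camera call takes 0.05 s, during which the arm holds its last target. There are 200 camera calls.

## Working session

There is one attempt and no reset: what is moved stays moved. The work goes in short steps, Python scripts to look and compute and a tool call to move; the robot and the scene stay as the last step left them, time stands still between calls to the robot, and variables do not carry over. Pictures are saved under pics/ and viewed, at most 10 in all, crops included, and the job is handed in when it is done.

Besides the shell and the picture viewer there is one more tool, called after ">>>" by a JSON object that holds its "name" and its "arguments", one argument or row to a line. carry_out: Moves the arm, as the interface text tells. Its arguments: {"type":"object","properties":{"moves":{"type":"array","items":{"type":"number"}},"newtons":{"type":"number"}},"required":["moves"]}

```bash
mkdir -p pics; cat > h.py <<'E'
import numpy as np, cv2
from station import monitor, optics, job, env
def cloud(im):
    K=im["camera_matrix"];D=np.array(im["distortion"],float);z=im["range_z"]
    v,u=np.mgrid[0:384,0:512]
    p=cv2.undistortPoints(np.stack([u.ravel(),v.ravel()],1).astype(np.float64)[:,None],np.array(K,float),D)[:,0].reshape(384,512,2)
    P=np.dstack([p*z[...,None],z]);T=np.array(im["extrinsics"])
    W=P@T[:3,:3].T+T[:3,3];W[z==0]=np.nan
    return W
E
python3 - <<'E'
from h import *
ims={}
for c in ("top","side"):
    im=optics.get_image(c);ims[c]=im;W=cloud(im)
    for t in ("cap","stand","red_vial","blue_vial","dish"):
        for s in optics.silhouettes(t,c):
            m=s["mask"];w=W[m];w=w[~np.isnan(w[:,0])]
            if len(w)<5: continue
            top=w[w[:,2]>np.percentile(w[:,2],95)-.003]
            print(c,t,round(s["confidence"],2),np.round(s["box"]),m.sum(),"lo",np.round(np.percentile(w,2,0),3),"hi",np.round(np.percentile(w,98,0),3),"topmid",np.round((top.min(0)+top.max(0))/2,3))
cv2.imwrite("pics/a.png",cv2.cvtColor(np.hstack([cv2.resize(ims["top"]["pixels"],(400,300)),cv2.resize(ims["side"]["pixels"],(400,300))]),cv2.COLOR_RGB2BGR))
s=monitor.get_state();print(s["tcp_pos"],s["ee_rot"],s["grip_width"],s["ft_force"],env.tcp_to_tips)
E
```

```text
top cap 0.55 [285. 231. 301. 243.] 189 lo [ 0.425 -0.07   0.001] hi [ 0.461 -0.031  0.05 ] topmid [ 0.443 -0.05   0.05 ]
top cap 0.54 [307. 208. 326. 222.] 198 lo [ 0.486 -0.13  -0.001] hi [ 0.524 -0.084  0.05 ] topmid [ 0.506 -0.105  0.049]
top stand 0.85 [266. 190. 286. 214.] 311 lo [ 0.513 -0.02   0.002] hi [0.571 0.034 0.051] topmid [0.541 0.01  0.056]
top stand 0.73 [220. 192. 249. 226.] 677 lo [0.481 0.086 0.007] hi [0.564 0.155 0.093] topmid [0.522 0.12  0.084]
top red_vial 0.47 [340. 155. 352. 168.] 90 lo [ 0.651 -0.209  0.001] hi [ 0.677 -0.189  0.056] topmid [ 0.663 -0.201  0.054]
top blue_vial 0.41 [308. 165. 318. 175.] 72 lo [ 0.633 -0.112  0.007] hi [ 0.652 -0.092  0.057] topmid [ 0.642 -0.101  0.056]
top dish 0.85 [156. 195. 180. 221.] 355 lo [ 0.488  0.29  -0.002] hi [0.544 0.345 0.018] topmid [0.515 0.317 0.017]
side cap 0.6 [295. 167. 316. 193.] 371 lo [ 0.419 -0.116 -0.002] hi [ 0.463 -0.031  0.046] topmid [ 0.443 -0.053  0.044]
side cap 0.55 [271. 156. 287. 175.] 299 lo [ 0.487 -0.12   0.002] hi [ 0.524 -0.084  0.046] topmid [ 0.505 -0.104  0.045]
side cap 0.3 [217
[... 170 characters left out ...]
] hi [0.567 0.032 0.052] topmid [0.542 0.006 0.052]
side red_vial 0.63 [220. 138. 225. 158.] 138 lo [ 0.65  -0.206  0.004] hi [ 0.672 -0.189  0.053] topmid [ 0.661 -0.198  0.052]
side blue_vial 0.66 [225. 156. 234. 178.] 177 lo [ 0.63  -0.158 -0.002] hi [ 0.653 -0.092  0.053] topmid [ 0.643 -0.103  0.052]
side blue_vial 0.32 [273. 160. 286. 178.] 306 lo [ 0.487 -0.147 -0.   ] hi [ 0.524 -0.084  0.046] topmid [ 0.505 -0.104  0.045]
side dish 0.85 [267. 289. 299. 319.] 838 lo [ 0.487  0.287 -0.001] hi [0.543 0.345 0.015] topmid [0.515 0.315 0.013]
[0.1967233  0.5135777  0.24232917] [-3.14156405e+00 -1.69173408e-05  2.77575751e+00] 0.08506886377879787 [ 0.37233496 -0.04768143  0.28875119] 0.011
```

View pics/a.png

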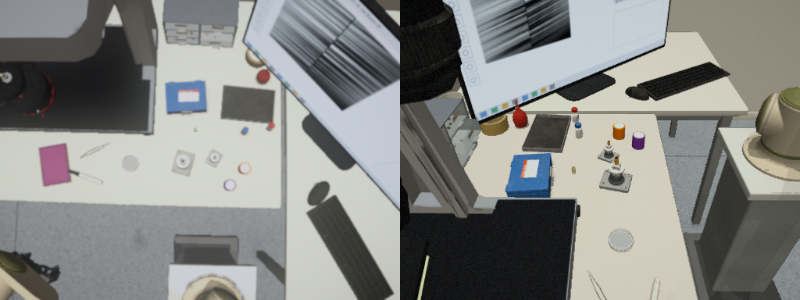

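The montage shows the orange cap at side px (280,166) and top px (313,215), and a purple look-alike at side (305,180). The large stand is at top px (234,209), and a smaller stand is at (276,202). The description fits the orange cap at about (0.505,-0.104) and the large stand, whose plate measures about 84 x 68 mm. I'll confirm both in one crop.

```bash
python3 - <<'E'
from h import *
o=[]
for c,(x0,y0,w,h) in (("side",(210,130,120,90)),("top",(210,150,120,90))):
    im=optics.get_image(c);W=cloud(im)
    o.append(cv2.resize(im["pixels"][y0:y0+h,x0:x0+w],(400,300),interpolation=cv2.INTER_CUBIC))
    p=W.reshape(-1,3);
    q=p[(abs(p[:,0]-.522)<.05)&(abs(p[:,1]-.12)<.045)]
    for a,b in((.003,.014),(.055,.064),(.085,.1)):
        r=q[(q[:,2]>a)&(q[:,2]<b)]
        if len(r): print(c,a,len(r),np.round(r.min(0),3),np.round(r.max(0),3),np.round(r.mean(0),3))
    ob=p[(p[:,2]>.1)&(p[:,0]>.15)&(p[:,0]<.75)&(p[:,1]>-.3)&(p[:,1]<.6)]
    print("tall",len(ob),np.round(np.percentile(ob,[1,50,99],axis=0),2) if len(ob) else "")
cv2.imwrite("pics/b.png",cv2.cvtColor(np.hstack(o),cv2.COLOR_RGB2BGR))
E
```

```text
side 0.003 570 [0.475 0.078 0.003] [0.568 0.161 0.014] [0.521 0.13  0.01 ]
side 0.055 194 [0.498 0.099 0.055] [0.544 0.144 0.064] [0.521 0.125 0.059]
side 0.085 31 [0.516 0.112 0.085] [0.525 0.126 0.097] [0.521 0.12  0.092]
tall 9186 [[0.68 0.48 0.52]
 [0.69 0.53 0.55]
 [0.71 0.54 0.58]]
top 0.003 402 [0.472 0.075 0.003] [0.571 0.163 0.014] [0.518 0.119 0.01 ]
top 0.055 161 [0.498 0.097 0.055] [0.545 0.144 0.064] [0.521 0.12  0.06 ]
top 0.085 16 [0.517 0.115 0.093] [0.525 0.126 0.098] [0.521 0.12  0.095]
tall 14719 [[0.17 0.23 0.13]
 [0.63 0.32 0.77]
 [0.73 0.59 0.81]]
```

View pics/b.png

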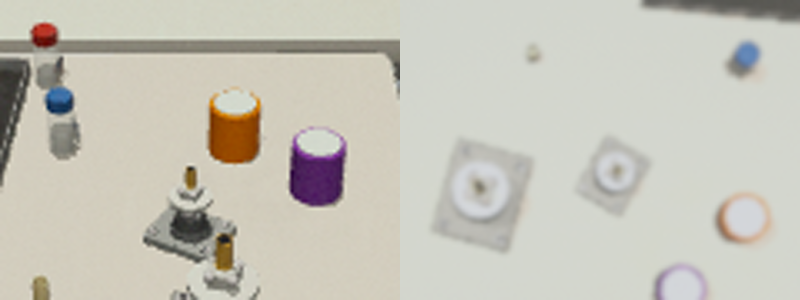

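The crop confirms it: the orange cap with a white disc is at crop (235,125), separate from the purple one at (318,168). The large stand is at crop (485,190) in the top half. I'm moving above the orange cap.

>>> {"name": "carry_out", "arguments": {
  "moves": [-508, -467, 80, 0.35, 85, -508, -467, 80, 0.35, 85, -508, -467, 80, 0.35, 85, -508, -467, 80, 0.35, 85, -508, -467, 80, 0.35, 85, -508, -467, 80, 0.35, 85, -508, -467, 80, 0.35, 85, -508, -467, 80, 0.35, 85, -508, -467, 80, 0.35, 85, -508, -467, 80, 0.35, 85, -508, -467, 80, 0.35, 85, -508, -467, 80, 0.35, 85, -508, -467, 80, 0.35, 85, -508, -467, 80, 0.35, 85, -508, -467, 80, 0.35, 85, -508, -467, 80, 0.35, 85, -508, -467, 80, 0.35, 85, -508, -467, 80, 0.35, 85, -508, -467, 80, 0.35, 85, -508, -467, 80, 0.35, 85]
}}

```text
time_s: 2.37
tcp_pos: [0.5037, -0.1037, 0.1623]
ee_rot: [3.142, -0.001, 2.426]
ft_force: [0.1, -0.1, -0.4]
grip_width: 0.0848
gripper_force: 0.0
```

```bash
cat > m.py <<'E'
from h import *
im=optics.get_image("wrist");W=cloud(im)
s=monitor.get_state();print(s["time_s"],s["tcp_pos"],s["ee_rot"],s["grip_width"],s["ft_force"])
for t in("cap","stand"):
    for q in optics.silhouettes(t,"wrist"):
        w=W[q["mask"]];w=w[~np.isnan(w[:,0])]
        if len(w)<5: continue
        z=np.percentile(w[:,2],90);top=w[abs(w[:,2]-z)<.004]
        (cx,cy),r=cv2.minEnclosingCircle((top[:,:2]*1000).astype(np.float32))
        print(t,round(q["confidence"],2),np.round(q["box"]),"z",round(z,4),"circ",round(cx,1),round(cy,1),round(r,1),"mean",np.round(top.mean(0),4))
import sys
if len(sys.argv)>1: cv2.imwrite(sys.argv[1],cv2.cvtColor(im["pixels"],cv2.COLOR_RGB2BGR))
E
python3 m.py pics/c.png
```

```text
2.4167 [ 0.50366142 -0.10329684  0.1624755 ] [ 3.14150642e+00 -3.52373456e-04  2.42661509e+00] 0.0849229947128999 [ 0.82486373  0.08180734 -0.37480611]
cap 0.71 [232. 159. 276. 209.] z 0.0463 circ 505.3 -105.9 20.4 mean [ 0.5047 -0.1054  0.0454]
stand 0.96 [394.   2. 510.  98.] z 0.0702 circ 520.5 117.1 14.9 mean [0.5188 0.1135 0.0715]
```

View pics/c.png

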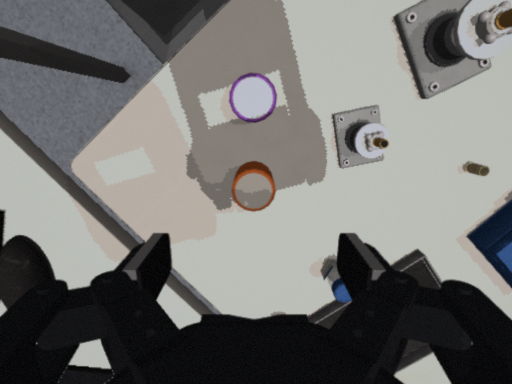

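The wrist view shows the orange cap at px (254,186), with its rim circle fitted at (505,-106) mm. Only the robot's shadow falls on it, and the way down is clear.

>>> {"name": "carry_out", "arguments": {
  "moves": [-3, -1, 30, 0, 85, -3, -1, 60, 0, 85, -3, -1, 90, 0, 85, -3, -1, 115, 0, 85, -3, -1, 130, 0, 85, -3, -1, 140, 0, 85, -3, -1, 140, 0, 85, -3, -1, 140, 0, 60, -3, -1, 140, 0, 50, -3, -1, 140, 0, 20, -3, -1, 140, 0, 20, -3, -1, 140, 0, 20, -3, -1, 140, 0, 20, -3, -1, 140, 0, 20, -3, -1, 140, 0, 20, -3, -1, 140, 0, 20],
  "newtons": 80
}}

```text
time_s: 3.85
tcp_pos: [0.5061, -0.1073, 0.0236]
ee_rot: [3.141, 0.002, 2.426]
ft_force: [-2.1, -0.4, 7.2]
grip_width: 0.0399
gripper_force: 79.5
```

>>> {"name": "carry_out", "arguments": {
  "moves": [0, 0, -20, 0, 20, 0, 0, -50, 0, 20, 0, 0, -90, 0, 20, 0, 0, -130, 0, 20, 0, 0, -140, 0, 20, 0, 0, -140, 0, 20, 0, 0, -140, 0, 20]
}}

```text
time_s: 4.43
tcp_pos: [0.5054, -0.1068, 0.1624]
ee_rot: [3.141, 0.001, 2.426]
ft_force: [-0.3, -0.5, -1.4]
grip_width: 0.0397
gripper_force: 80.5
```

```bash
python3 m.py pics/d.png; python3 - <<'E'
from h import *
for c in("side","top"):
    im=optics.get_image(c);p=cloud(im).reshape(-1,3);s=monitor.get_state()
    rgb=im["pixels"].reshape(-1,3).astype(int)
    m=(rgb[:,0]>150)&(rgb[:,2]<80)&(rgb[:,0]-rgb[:,1]>60)&(np.hypot(p[:,0]-s["tcp_pos"][0],p[:,1]-s["tcp_pos"][1])<.06)&(p[:,2]>.06)
    q=p[m]
    print(c,len(q),np.round(np.percentile(q,[1,50,99],axis=0),4) if len(q) else"")
E
```

```text
4.4833 [ 0.50505502 -0.10668668  0.16138378] [-3.14113757e+00 -1.59904510e-03  2.42571329e+00] 0.03999412925513997 [ 0.24744159  0.13921891 -1.13889833]
cap 0.6 [211. 192. 301. 303.] z 0.1847 circ 504.6 -105.8 20.9 mean [ 0.503  -0.1046  0.1839]
cap 0.59 [233.  71. 277. 119.] z 0.0464 circ 443.4 -52.8 20.4 mean [ 0.4433 -0.0528  0.0454]
stand 0.78 [335. 100. 391. 161.] z 0.0474 circ 540.6 4.5 9.5 mean [0.5389 0.0034 0.0483]
stand 0.62 [395.   1. 512.  96.] z 0.0691 circ 521.3 115.3 14.2 mean [0.5189 0.1115 0.0707]
side 110 [[ 0.4857 -0.0992  0.1376]
 [ 0.5015 -0.0864  0.1609]
 [ 0.5091 -0.0828  0.1818]]
top 0
```

View pics/d.png

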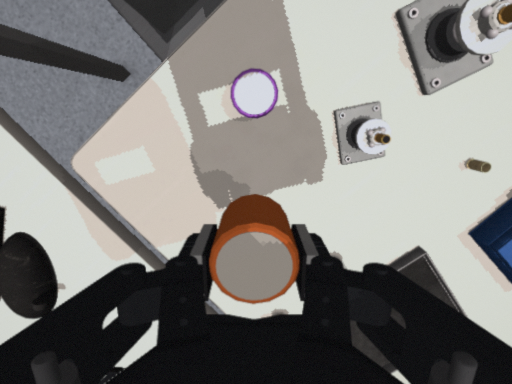

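The cap is held upright between the pads at px (254,255). Its top is at z≈0.184, so the rim is about 22.5 mm below the TCP. I'll look at the stand from nearby next.

>>> {"name": "carry_out", "arguments": {
  "moves": [15, 35, -10, 0, 20, 25, 70, -10, 0, 20, 36, 110, -10, 0, 20, 46, 145, -10, 0, 20, 53, 170, -10, 0, 20, 57, 182, -10, 0, 20, 57, 182, -10, 0, 20, 57, 182, -10, 0, 20, 57, 182, -10, 0, 20]
}}

```text
time_s: 5.43
tcp_pos: [0.5817, 0.0667, 0.1719]
ee_rot: [-3.141, -0.001, 2.425]
ft_force: [0.2, 0.5, -0.5]
grip_width: 0.0397
gripper_force: 80.7
```

```bash
cat >> m.py <<'E'
p=W.reshape(-1,3);q=p[np.hypot(p[:,0]-.521,p[:,1]-.12)<.028]
for a,b in((.057,.063),(.070,.0755),(.092,.099)):
    r=q[(q[:,2]>a)&(q[:,2]<b)]
    if len(r)>4:
        (cx,cy),rr=cv2.minEnclosingCircle((r[:,:2]*1000).astype(np.float32));print("lvl",a,len(r),round(cx,1),round(cy,1),round(rr,1),np.round(r.mean(0),4),np.round(r.max(0),4))
E
python3 m.py pics/e.png
```

```text
5.4833 [0.58171861 0.06651438 0.17213052] [-3.14093686e+00 -4.00353492e-04  2.42433256e+00] 0.03991580176123842 [ 0.89607605 -0.35309138 -0.58775584]
cap 0.91 [ 45. 134. 107. 177.] z 0.0461 circ 443.8 -52.1 20.8 mean [ 0.4444 -0.0509  0.0452]
cap 0.6 [208. 191. 298. 300.] z 0.1942 circ 580.6 67.4 20.8 mean [0.5792 0.0688 0.1934]
stand 0.73 [159. 155. 214. 212.] z 0.0466 circ 541.6 5.4 9.3 mean [0.5412 0.0077 0.048 ]
stand 0.58 [207.  46. 299. 149.] z 0.0717 circ 520.8 118.1 14.9 mean [0.5212 0.1178 0.0722]
lvl 0.057 1909 520.9 117.9 24.0 [0.521  0.118  0.0603] [0.5446 0.1419 0.0629]
lvl 0.07 511 520.9 117.9 14.7 [0.5212 0.1178 0.0723] [0.534  0.1309 0.0752]
lvl 0.092 214 521.0 118.0 5.7 [0.521  0.1179 0.0954] [0.5265 0.1235 0.0978]
```

View pics/e.png

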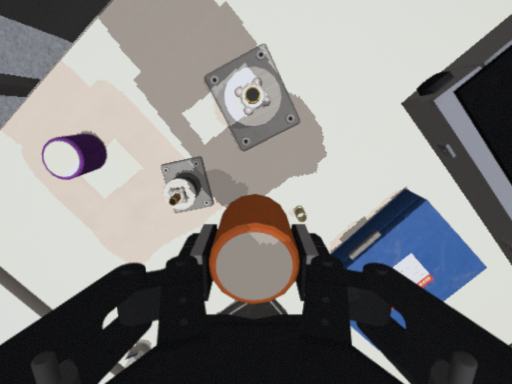

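The wrist view shows the stand's case at px (252,96). The same camera puts the stand axis at (520.9,117.9) and the held cap at (580.6,67.4). I'll move the cap over the axis, staying above the case mouth.

>>> {"name": "carry_out", "arguments": {
  "moves": [25, 0, 0, 0, 20, 50, -0.5, 0, 0, 20, 70, -1, 0, 0, 20, 78.5, -1, 0, 0, 20, 78.5, -1, 15, 0, 20, 78.5, -1, 30, 0, 20, 78.5, -1, 40, 0, 20, 78.5, -1, 45, 0, 20, 78.5, -1, 45, 0, 20, 78.5, -1, 45, 0, 20]
}}

```text
time_s: 6.42
tcp_pos: [0.5226, 0.1181, 0.1276]
ee_rot: [3.141, 0.0, 2.425]
ft_force: [0.2, -0.7, -0.1]
grip_width: 0.0401
gripper_force: 80.7
```

```bash
python3 - <<'E'
from h import *
s=monitor.get_state();print(s["tcp_pos"],s["ft_force"])
o=[]
for c,(x0,y0,w,h) in (("side",(230,140,80,80)),("wrist",(156,172,200,200))):
    im=optics.get_image(c);W=cloud(im)
    o.append(cv2.resize(im["pixels"][y0:y0+h,x0:x0+w],(400,400),interpolation=cv2.INTER_CUBIC))
    rgb=im["pixels"].astype(int);m=(rgb[...,0]>120)&(rgb[...,2]<80)&(rgb[...,0]-rgb[...,1]>60)&(np.hypot(W[...,0]-.521,W[...,1]-.12)<.06)&(W[...,2]>.08)
    p=W[m];
    if len(p): print(c,len(p),np.round(np.percentile(p,[1,50,99],axis=0),4))
    # cap cylinder fit
    if len(p)>20:
        from scipy.optimize import least_squares
        q=p[(p[:,2]<p[:,2].max()-.004)]
        f=least_squares(lambda v:np.hypot(q[:,0]-v[0],q[:,1]-v[1])-.0205,[.521,.119],loss="soft_l1",f_scale=.001);print("axis",np.round(f.x,4))
    p=W.reshape(-1,3);q=p[(np.hypot(p[:,0]-.521,p[:,1]-.12)<.028)&(p[:,2]>.056)&(p[:,2]<.063)]
    if len(q)>4:print(c,"seat",len(q),np.round([q.min(0),q.max(0)],4))
cv2.imwrite("pics/f.png",cv2.cvtColor(np.hstack(o),cv2.COLOR_RGB2BGR))
E
```

```text
[0.52264463 0.11811577 0.12762271] [ 0.21493157 -0.7215462  -0.11060168]
side 227 [[0.5034 0.1188 0.1041]
 [0.516  0.1373 0.127 ]
 [0.5358 0.1409 0.1487]]
axis [0.5215 0.1186]
side seat 183 [[0.4978 0.0959 0.056 ]
 [0.5436 0.1433 0.0621]]
wrist 1231 [[0.502  0.1007 0.1471]
 [0.5129 0.1274 0.149 ]
 [0.5401 0.139  0.1505]]
axis [0.5226 0.1186]
wrist seat 1263 [[0.4972 0.0962 0.0563]
 [0.5391 0.1418 0.0627]]
```

View pics/f.png

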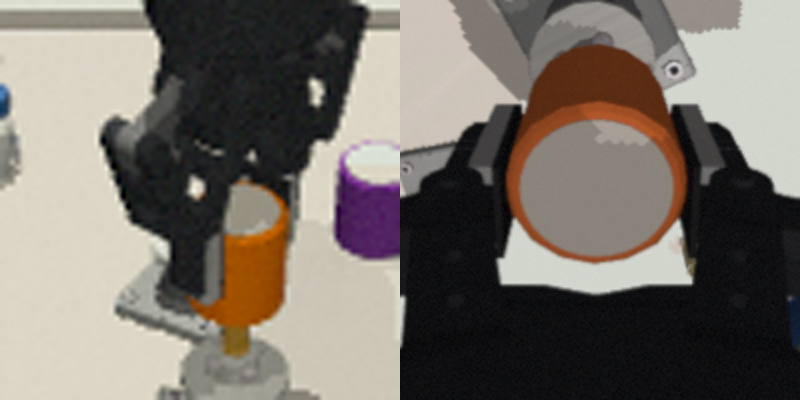

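Left half: the side view shows the cap straight above the brass case, at crop (235,340). Right half: the wrist view shows it level. The cap axis (521.5,118.6) agrees with the seat centre (520.7,119.6) to about 1 mm, so I'm lowering it over the case.

>>> {"name": "carry_out", "arguments": {
  "moves": [0.8, 0, 3, 0, 20, 0.8, 0, 8, 0, 20, 0.8, 0, 13, 0, 20, 0.8, 0, 18, 0, 20, 0.8, 0, 23, 0, 20, 0.8, 0, 27, 0, 20, 0.8, 0, 30, 0, 20, 0.8, 0, 30, 0, 20, 0.8, 0, 30, 0, 20]
}}

```text
time_s: 7.27
tcp_pos: [0.5216, 0.1191, 0.0972]
ee_rot: [-3.141, -0.0, 2.426]
ft_force: [0.3, 0.1, -0.4]
grip_width: 0.0398
gripper_force: 80.7
```

>>> {"name": "carry_out", "arguments": {
  "moves": [0, 0, 2, 0, 20, 0, 0, 4, 0, 20, 0, 0, 5, 0, 20, 0, 0, 6, 0, 20, 0, 0, 7, 0, 20, 0, 0, 7, 0, 20]
}}

```text
time_s: 7.77
tcp_pos: [0.522, 0.1189, 0.0908]
ee_rot: [3.141, 0.001, 2.426]
ft_force: [-1.7, -0.6, 6.6]
grip_width: 0.0399
gripper_force: 81.3
```

>>> {"name": "carry_out", "arguments": {
  "moves": [0, 0, 1, 0, 20, 0, 0, 2, 0, 20, 0, 0, 2, 0, 20, 0, 0, 2, 0, 20]
}}

```text
time_s: 8.1
tcp_pos: [0.522, 0.1189, 0.089]
ee_rot: [3.141, 0.001, 2.426]
ft_force: [-1.3, -1.8, 8.1]
grip_width: 0.0399
gripper_force: 81.5
```

>>> {"name": "carry_out", "arguments": {
  "moves": [0, 0, 1, 0, 20, 0, 0, 1, 0, 20, 0, 0, 1, 0, 20]
}}

```text
time_s: 8.35
tcp_pos: [0.522, 0.1189, 0.0881]
ee_rot: [3.141, 0.002, 2.426]
ft_force: [-1.5, -2.0, 8.6]
grip_width: 0.0401
gripper_force: 81.5
```

>>> {"name": "carry_out", "arguments": {
  "moves": [0, 0, 1, 0, 20, 0, 0, 1, 0, 20, 0, 0, 1, 0, 20]
}}

```text
time_s: 8.6
tcp_pos: [0.5217, 0.1187, 0.0862]
ee_rot: [-3.141, 0.001, 2.426]
ft_force: [1.9, -3.6, -3.6]
grip_width: 0.04
gripper_force: 81.4
```

It clicked: the push dropped to nothing. Now pressing on.

>>> {"name": "carry_out", "arguments": {
  "moves": [0, 0, 1, 0, 20, 0, 0, 2, 0, 20, 0, 0, 3, 0, 20, 0, 0, 4, 0, 20, 0, 0, 5, 0, 20, 0, 0, 6, 0, 20, 0, 0, 6, 0, 20, 0, 0, 6, 0, 20]
}}

```text
time_s: 9.27
tcp_pos: [0.5215, 0.1191, 0.0806]
ee_rot: [-3.141, 0.0, 2.426]
ft_force: [-2.2, -2.7, 6.1]
grip_width: 0.0399
gripper_force: 82.3
```

```bash
cat > n.py <<'E'
from h import *
s=monitor.get_state();print(s["tcp_pos"],s["ft_force"])
for c in("side","wrist"):
    im=optics.get_image(c);p=cloud(im).reshape(-1,3);rgb=im["pixels"].reshape(-1,3).astype(int)
    near=np.hypot(p[:,0]-.521,p[:,1]-.119)<.03
    g=near&(np.hypot(p[:,0]-.521,p[:,1]-.119)>.0215)&(np.hypot(p[:,0]-.521,p[:,1]-.119)<.0235)&(p[:,2]>.04)&(p[:,2]<.065)&(np.ptp(rgb,axis=1)<35)
    o=near&(rgb[:,0]>120)&(rgb[:,2]<80)&(rgb[:,0]-rgb[:,1]>60)
    print(c,"seat",g.sum(),np.round(np.percentile(p[g,2],[10,50,90]),4) if g.any() else"","cap",o.sum(),np.round(np.percentile(p[o,2],[1,99]),4) if o.any() else "")
    if c=="side":cv2.imwrite("pics/g%d.png"%int(s["time_s"]*100),cv2.cvtColor(cv2.resize(im["pixels"][140:230,220:310],(540,540),interpolation=cv2.INTER_CUBIC),cv2.COLOR_RGB2BGR))
E
python3 n.py; ls pics
```

```text
[0.52148865 0.11905567 0.08058774] [-2.19215484 -2.72596081  6.07818709]
side seat 43 [0.0511 0.0536 0.0565] cap 205 [0.0576 0.1012]
wrist seat 392 [0.0541 0.057  0.058 ] cap 1259 [0.0998 0.1031]
a.png
b.png
c.png
d.png
e.png
f.png
g926.png
```

>>> {"name": "carry_out", "arguments": {
  "moves": [0, 0, 1, 0, 20, 0, 0, 2, 0, 20, 0, 0, 3, 0, 20, 0, 0, 4, 0, 20, 0, 0, 5, 0, 20, 0, 0, 6, 0, 20, 0, 0, 7, 0, 20, 0, 0, 7, 0, 20, 0, 0, 7, 0, 20, 0, 0, 7, 0, 20]
}}

```text
time_s: 10.2
tcp_pos: [0.5216, 0.1191, 0.0742]
ee_rot: [3.141, 0.001, 2.426]
ft_force: [-4.1, -3.3, 11.3]
grip_width: 0.04
gripper_force: 82.9
```

```bash
python3 n.py; ls pics; cp $(ls -t pics/g*|head -1) pics/last.png
```

```text
[0.52160213 0.11909194 0.07420473] [-4.06842853 -3.31827391 11.32957606]
side seat 33 [0.0444 0.0472 0.0499] cap 199 [0.05   0.0955]
wrist seat 400 [0.0476 0.0506 0.0518] cap 1259 [0.0933 0.0968]
a.png
b.png
c.png
d.png
e.png
f.png
g1019.png
g926.png
```

View pics/last.png

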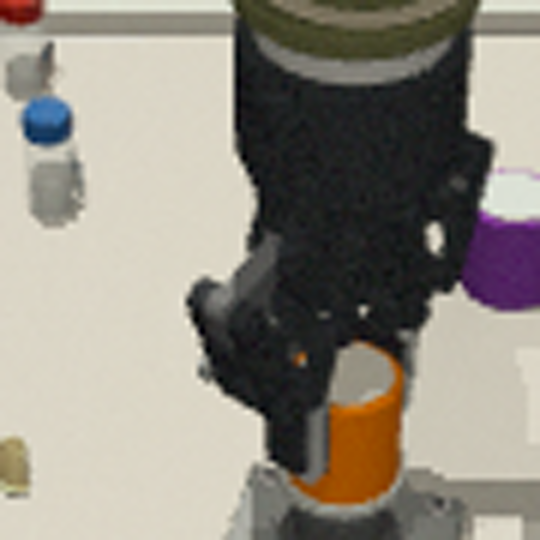

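The picture shows the cap's rim flat on the seat flange at about px (345,500), held upright and with no gap. Both the seat height (about 0.050 m) and the push (about 12 N) put the seat about 9.5 to 10 mm down, so I'm handing it in.

```bash
python3 -c "
from station import job
print(job.sign_off())"
```

```text
the job is handed in; nothing more can be done
None
```

The orange cap clicked home onto the large stand and I handed the job in with the cap still held pressed, the seat about 9.5–10 mm down (about 12 N) and clear of its stop, with the vials and dish untouched.

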